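# Dry-fit two round stone inlays by sliding them into their counterbores

### The job

Dry-fit the two round stone inlays in the panel: with the fingertips, slide each disc across the panel's face until it drops into the round recess of its own size and lies flat and fully home there, pressing it down gently if it hangs on the rim. The small disc must not drop into the large recess, so where its way leads across, fill that recess with the large disc first and slide over it, or go round. Slide the discs, do not lift them, because their sharp polished edges chip, and leave the tin, the tube, the caliper and the spanner around the panel where they are.

Things in the scene. Friction and masses are not known exactly. Their poses are not given: they have to be found in the camera images.
- panel: Dark polished stone panel, 170 (x) by 400 (y) by 20 mm, fixed level on two timber battens that run along x at y = -130 and +130 mm and stand out 20 mm past the long edges; its face is 40 mm above the bench. Two round recesses with pale flat floors lie on its long centre line. Origin: on the bench below its centre; x across it away from the robot, y along it to the left, z up
- large_recess (a point): Centre of the floor of the large recess: 79 mm diameter, 8 mm deep, with a 20 mm knock-out hole in the middle; the floor is 8 mm below the panel's face (32 mm above the bench). On the panel's centre line, 52 mm from its middle. Axes as the panel's
- small_recess (a point): Centre of the floor of the small recess: 57 mm diameter, 8 mm deep, with a 20 mm knock-out hole in the middle; the floor is 8 mm below the panel's face. On the panel's centre line, 62 mm from its middle to the other side. Axes as the panel's
- large_disc: Loose pale stone disc of 76 mm diameter, 8 mm thick, about 100 g, lying flat on the panel's face near one end. Origin: centre of its underside; z up along its axis. It starts at either end, beside the large recess or beyond the small one, and slides over the small recess without dropping in
- small_disc: Loose pale stone disc of 54 mm diameter, 8 mm thick, about 50 g, lying flat on the panel's face near the other end. Once in the large recess it cannot be slid out again. Origin: centre of its underside; z up along its axis
- mastic_tin: Bystander: closed round tin, 75 mm diameter, 88 mm high, standing on the bench behind the panel. Origin: centre of its underside
- hardener_tube: Bystander: small white tube, 33 x 102 x 20 mm, lying on the bench behind the panel. Origin: centre of its underside; y along it
- caliper: Bystander: steel vernier caliper, 69 x 200 x 13 mm, lying on the bench left of the panel. Origin: centre of its underside; y along it
- pin_spanner: Bystander: flat two-pin spanner, 44 x 143 x 12 mm, lying on the bench right of the panel. Origin: centre of its underside; y along it
Mind the look-alikes: they are no part of the job. Leave any turquoise look-alike of the small_disc alone.

How it is judged:
By the outcome, as a careful person would: the job done as asked, in the order asked, and still so for the second after the job is handed in, with the robot touching nothing.
It also fails if it takes over 64 s, if anything falls off the work surface, if the arm or the gripper's body presses on something with over 40 N, if the wrist force passes 120 N, or if a joint passes its speed limit or range.

### The arm

A 6-joint arm with a two-finger parallel gripper is mounted at the origin on a cart in front of the work surface, level with it; the furniture and walls round the work are solid. World frame = base frame: x ahead of the robot, y to its left, z up, the work surface at z = 0. Lengths are in mm, angles in rad, forces in N, time in s.
With the tool pointing down it reaches from about 275 to 825 mm from the base axis. Payload 5.2 kg.
Tool frame: the origin (TCP) lies at the very end of the fingers, on their centre line; the grasp point (between the pads) lies 19 mm behind it; z points along the fingers, y is the line along which they close (so a half turn about z gives the same grasp; the last joint's range is limited). The gripper opens to 93 mm and grips with 3 to 60 N. Pads are 15 mm wide; open, the fingers measure 128 mm over their backs; the gripper's body (75 mm by 188 mm) begins 65 mm behind the grasp point.
Start: joints at [-0.203, 0.259, 1.535, -0, 1.348, -0.203], TCP at [550.004, 0.023, 190.353] pointing down, gripper open.
Joint ranges: [-3.14, 3.14], [-0.91, 2.08], [0.19, 2.58], [-1.22, 4.36], [0.22, 2.71], [-3.12, 3.12]. Speed limits (rad/s): [2.57, 2.57, 3.14, 3.14, 3.14, 3.14].

### API

Orientations are given as [roll, pitch, yaw] about the fixed x, y, z axes, in that order (R = Rz(yaw) Ry(pitch) Rx(roll)).
In Python, from bench import robot gives the robot as it stands. The module is installed in compiled form; this text tells all that it offers. Calls block until the motion is done:
- robot.move_ptp(position, orientation): joint-space move of the TCP to a pose.
- robot.move_linear(position, ori=None, speed=150, f_stop=None): straight line of the TCP; ori=None keeps the orientation; speed is the mean speed in mm/s. With f_stop (N) it stops when the force on the tool has changed by that much, and returns True; else False.
- robot.move_j(angles): joint-space move.
- robot.move_gripper(opening): opening from 0.0 (shut) to 1.0 (fully open); the grip force is fixed at half the most; returns when the fingers have stopped.
- robot.sleep(seconds).
- robot.inverse_kinematics(position, orientation): joint angles nearest the present ones, or None.
- robot.get_image(name): name is "scene" or "side" or "wrist"; returns a dict with "img" (400x640x3 uint8, blue, green, red), "fovy" (degrees; the focal length in pixels is half the picture's height over the tangent of half this angle, whatever the lens; pixels are square), "cx", "cy" (the principal point, pixels), "eye" and "orientation" of the camera in the world. Camera axes: x right, y down, z forward; pixel columns grow to the right and rows downward; lengths in mm; the calibration is good to about 2 mm. A picture is of the moment at which its call begins. There is no depth.
A pose or a line that the arm cannot do raises robot.MotionError and nothing moves.
- robot.hand_in(): hands the job in; it is judged then, once.
Readings, each from a call of its own:
- robot.current_t(): time.
- robot.current_qpos(): joint angles.
- robot.current_joint_vel(): joint speeds.
- robot.current_joint_efforts(): joint torques, N m.
- robot.current_tcp_pos(): TCP position.
- robot.current_eef_rot(): TCP orientation.
- robot.current_contact_force(): force on the tool from outside, world axes, zero at the start.
- robot.current_ft_torque(): the same for the moment, N m.
- robot.current_gripper_width(): opening from 0.0 (shut) to 1.0 (fully open).
- robot.current_finger_force(): force on a finger pad.
Only numpy, scipy, OpenCV 4.12 (cv2) and the standard library are available. Lean on these libraries where they do the work, as an engineer would, in place of code of your own. Each camera call takes 0.05 s, during which the arm holds its last target. There are 200 camera calls.

## Working session

There is one attempt and no reset: what is moved stays moved. The work goes in short steps, each a Python script; the robot and the scene stay as the last script left them, time stands still between calls to the robot, and variables do not carry over. Pictures are saved under pics/ and viewed, at most 10 in all, crops included, and the job is handed in when it is done.

```bash
mkdir -p pics
cat > h.py <<'E'
import numpy as np, cv2, pickle
from scipy.spatial.transform import Rotation as R
from bench import robot
def shot(name,fn):
    d=robot.get_image(name); cv2.imwrite('pics/'+fn+'.png',d['img']); pickle.dump(d,open('pics/'+fn+'.pkl','wb')); return d
def rot(d):
    o=np.array(d['orientation']); return o if o.shape==(3,3) else R.from_euler('xyz',o).as_matrix()
def ray(d,u,v,z):
    f=d['img'].shape[0]/2/np.tan(np.radians(d['fovy'])/2)
    w=rot(d)@np.array([(u-d['cx'])/f,(v-d['cy'])/f,1]); e=np.array(d['eye'])
    return (e+w*(z-e[2])/w[2])[:2]
E
python3 - <<'E'
from h import *
a=shot('scene','s0');b=shot('wrist','w0')
for d in(a,b): print(d['eye'],d['orientation'],d['fovy'],d['cx'],d['cy'])
print(robot.current_eef_rot())
E
```

```text
[ -15.36766124 -442.34405675  937.13584348] [-2.40622815  0.01322961 -1.00934838] 56.32386778024337 317.0046833483565 199.04537261863612
[549.82585758  81.08332791 384.19346646] [ 2.84496424e+00  1.69043461e-03 -4.90290094e-04] 58.28198006433693 321.6992467214623 200.17543984505429
[-3.13995317e+00 -3.44469748e-04  1.57082749e+00]
```

View pics/s0.png

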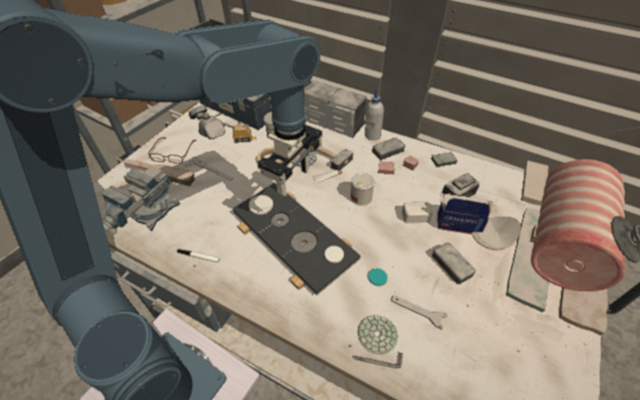

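View pics/w0.png

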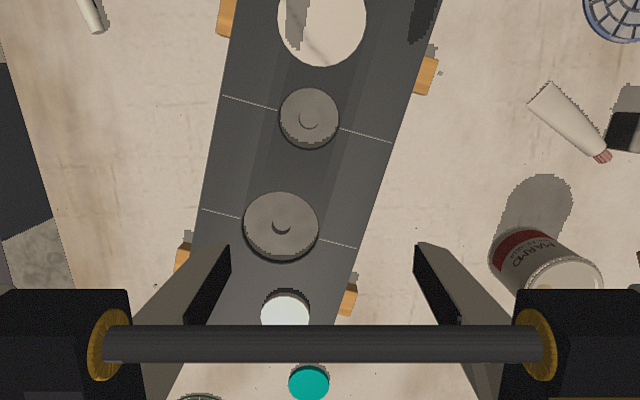

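The scene view shows the panel with the large disc at its far-left end, beyond the small recess. The small disc is at the right end beside the large recess, so the large one goes first. In the wrist view the large disc is at about (322,20), the small recess at (309,118), the large recess at (281,227), the small disc at (285,308) and the turquoise decoy at (308,382).

Run:
```python
from h import *
d=pickle.load(open('pics/w0.pkl','rb'))
for n,u,v,z in[('L',322,20,48),('sr',309,118,40),('lr',281,227,40),('S',285,310,48)]: print(n,ray(d,u,v,z))
p=robot.current_tcp_pos()
robot.move_ptp([p[0]+10,60,260],[np.pi,0,np.pi/2])
d=shot('wrist','w1'); print(d['eye'],d['orientation'],robot.current_t())
```

```text
L [549.54115067 138.38873676]
sr [537.32367499  56.45780546]
lr [507.38060998 -52.92549846]
S [ 509.46058141 -145.85867448]
[559.35321725 141.61639308 454.92212096] [ 2.84414923e+00 -1.02373972e-03  1.07838278e-03] 0.6083
```

View pics/w1.png

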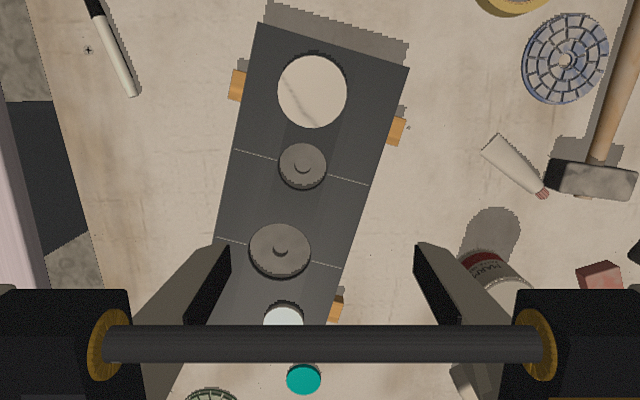

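The picture shows the large disc at (312,91), the small recess at (302,166), the large recess at (280,251), and the panel's far corners at (257,22) and (409,69). I'll fit these now.

Run:
```python
from h import *
d=pickle.load(open('pics/w1.pkl','rb')); im=cv2.GaussianBlur(cv2.cvtColor(d['img'],cv2.COLOR_BGR2GRAY),(3,3),0)
print(im[60,280],im[215,240],im[150,290],im[180,302],im[235,265],im[91,312])
for th in (75,85,95,150):
    cs,_=cv2.findContours((im>th).astype('uint8'),cv2.RETR_LIST,cv2.CHAIN_APPROX_NONE)
    for c in cs:
        if 800<cv2.contourArea(c)<8000:
            e=cv2.fitEllipse(cv2.convexHull(c))
            if 230<e[0][0]<360 and e[0][1]<300: print(th,np.round(e[0],1),np.round(e[1],1),'z48',ray(d,*e[0],48).round(1),'z40',ray(d,*e[0],40).round(1),'z32',ray(d,*e[0],32).round(1))
a,b=ray(d,257,22,40),ray(d,409,69,40); print('corners',a,b,np.linalg.norm(a-b),(a+b)/2)
# bounding-box rim by eye
for n,u0,u1,v0,v1 in[('sr',278,327,142,189),('lr',249,311,223,278.5)]: print(n,ray(d,(u0+u1)/2,(v0+v1)/2,40),ray(d,u0,(v0+v1)/2,40)[0]-ray(d,u1,(v0+v1)/2,40)[0])
```

```text
66 76 102 109 108 173
75 [302.6 163.7] [42.7 46.9] z48 [537.9  60.7] z40 [537.5  59.2] z32 [537.1  57.6]
75 [311.7  91.5] [71.2 73.8] z48 [548.9 140.3] z40 [548.7 140.3] z32 [548.5 140.2]
85 [279.7 248.3] [50.9 60.2] z48 [508.  -45.4] z40 [507.  -49.1] z32 [506.  -52.8]
85 [302.5 163.9] [41.9 46. ] z48 [537.8  60.6] z40 [537.4  59. ] z32 [537.   57.4]
85 [311.7  91.4] [70.4 73.4] z48 [548.9 140.4] z40 [548.7 140.3] z32 [548.5 140.3]
95 [279.7 248.5] [49.7 59.2] z48 [508.  -45.7] z40 [506.9 -49.4] z32 [505.9 -53. ]
95 [302.7 163.7] [40.6 45.1] z48 [537.9  60.8] z40 [537.5  59.2] z32 [537.1  57.6]
95 [311.7  91.4] [69.9 73.1] z48 [548.9 140.4] z40 [548.7 140.4] z32 [548.5 140.3]
150 [311.7  91.3] [68. 71.] z48 [548.9 140.5] z40 [548.7 140.4] z32 [548.5 140.4]
corners [491.78612971 210.00573635] [654.74598119 163.78744534] 169.38725931248467 [573.26605545 186.89659084]
sr [537.31197473  57.02182725] -57.56695845690871
lr [507.26848516 -52.48858126] -78.37407452113354
```

```bash
cat >> h.py <<'E'
def push(start,goal,r,gap,past=4,z=42.5,hi=110):
    """two-fingertip V push of a disc from start to goal"""
    s,g=np.array(start,float),np.array(goal,float); u=(g-s)/np.linalg.norm(g-s)
    back=np.sqrt(r*r-gap*gap/4)+7.5
    yaw=np.arctan2(-u[1],-u[0])
    if yaw<-np.pi/4: yaw+=np.pi
    o=[np.pi,0,yaw]; P=lambda c,h:[*(c-u*back),h]
    a=s-u*10
    robot.move_gripper(gap/93)
    robot.move_ptp(P(a,hi),o)
    print('down hit',robot.move_linear(P(a,z),speed=50,f_stop=8),robot.current_tcp_pos(),robot.current_gripper_width())
    robot.move_linear(P(s-u*1,z),speed=25,f_stop=8)
    print('slide hit',robot.move_linear(P(g-u*15,z),speed=45,f_stop=15))
    print('end hit',robot.move_linear(P(g+u*past,z),speed=18,f_stop=6))
    p=robot.current_tcp_pos(); print(np.array(p)[:2]+u*back-g,p,robot.current_contact_force())
E
python3 - <<'E'
from h import *
push((548.9,140.4),(507.2,-52.5),38,50)
p=robot.current_tcp_pos()
robot.move_linear([p[0],p[1],120],speed=120)
robot.move_ptp([550,20,260],[np.pi,0,np.pi/2])
shot('wrist','w2'); print(robot.current_t())
E
```

```text
down hit False [558.94387618 185.50153567  42.87187641] 0.5370230282334378
slide hit False
end hit False
[-0.81710761 -3.83981375] [514.01442979 -21.03709038  42.52203418] [ 0.0785325   0.08375154 -0.67417175]
11.2083
```

View pics/w2.png

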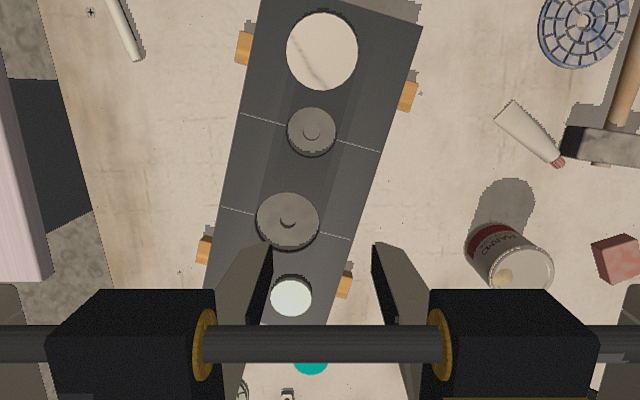

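The large disc is at (322,51), seemingly behind where the fingers went. I'll check its position.

Run:
```python
from h import *
d=pickle.load(open('pics/w2.pkl','rb')); g=cv2.GaussianBlur(cv2.cvtColor(d['img'],cv2.COLOR_BGR2GRAY),(3,3),0)
for th in (85,130):
    cs,_=cv2.findContours((g>th).astype('uint8'),cv2.RETR_LIST,cv2.CHAIN_APPROX_NONE)
    for c in cs:
        if 800<cv2.contourArea(c)<8000:
            e=cv2.fitEllipse(cv2.convexHull(c))
            if 230<e[0][0]<360 and e[0][1]<330: print(th,np.round(e[0],1),np.round(e[1],1),'z48',ray(d,*e[0],48).round(1),'z32',ray(d,*e[0],32).round(1))
shot('side','d2'); print(robot.current_tcp_pos(),robot.current_gripper_width())
```

```text
85 [287.5 218.9] [54.2 62.4] z48 [507.9 -46.4] z32 [506.3 -52.2]
85 [311.3 129.4] [45.1 48. ] z48 [537.4  59.6] z32 [537.  58.]
85 [321.6  51.2] [73.4 78.4] z48 [549.  140.4] z32 [548.9 142. ]
130 [290.4 297.9] [36.6 41.6] z48 [ 508.6 -154.7] z32 [ 506.9 -164.8]
130 [321.6  51.1] [71.6 77.1] z48 [549.  140.4] z32 [548.9 142. ]
[548.55660648  19.85003178 257.42392859] 0.5357277545696789
```

View pics/d2.png

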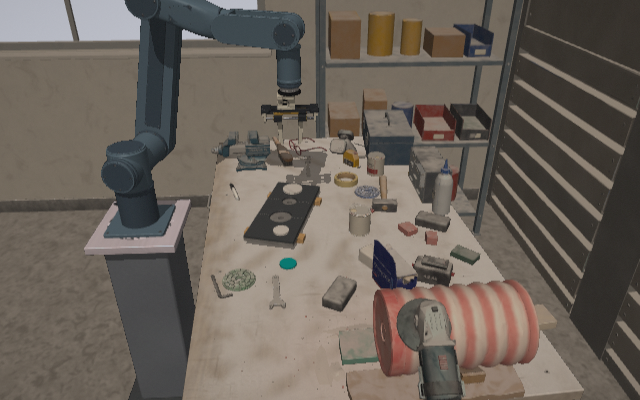

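The disc has not moved at all, so the tips passed above it. I'll check the real tip height by projecting the TCP into the wrist picture, then probing the panel face.

Run:
```python
from h import *
d=pickle.load(open('pics/w2.pkl','rb'))
f=200/np.tan(np.radians(d['fovy'])/2)
for s in(-25,25):
  for x in(-7.5,7.5):
    for dz in (0,15):
      c=rot(d).T@(np.array([548.6+s,19.85+x,257.4+dz])-d['eye']); print(s,x,dz,(c[:2]/c[2]*f+[d['cx'],d['cy']]).round(0))
cv2.imwrite('pics/w2c.png',cv2.resize(d['img'][200:400,160:480],None,fx=2.4,fy=2.4))
```

```text
-25 -7.5 0 [278. 247.]
-25 -7.5 15 [275. 258.]
-25 7.5 0 [277. 223.]
-25 7.5 15 [274. 233.]
25 -7.5 0 [362. 247.]
25 -7.5 15 [365. 258.]
25 7.5 0 [363. 223.]
25 7.5 15 [366. 233.]
```

View pics/w2c.png

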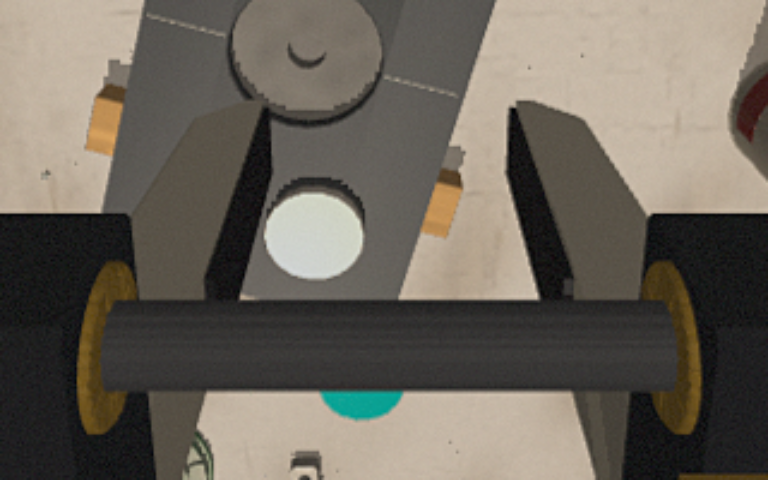

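The tips appear about 28 mm short of the stated TCP (row 243 against 223 predicted, and the gap looks wide too). That agrees with passing over the disc. I'll probe bare panel between the recesses to measure it.

Run:
```python
from h import *
o=[np.pi,0,np.radians(74.6)]
robot.move_ptp([522.3,2.3,50],o); robot.sleep(.3)
print(robot.current_tcp_pos(),robot.current_contact_force())
print(robot.move_linear([522.3,2.3,2],speed=20,f_stop=4),robot.current_tcp_pos(),robot.current_contact_force(),robot.current_t())
```

```text
[523.33300926   2.17488319  51.08574425] [ 0.54437122 -0.02959593 -0.12628233]
True [522.28104169   2.30895084  12.00651602] [-0.08364565  0.76317112  4.87265937] 14.1167
```

Contact came at TCP z = 12.0, so the real tips sit 28 mm above the stated TCP. I'll redo the push at z = 15, which puts the tips at about 43.

Run:
```python
from h import *
p=robot.current_tcp_pos(); robot.move_linear([p[0],p[1],60],speed=120)
push((548.9,140.4),(507.2,-52.5),38,50,z=15,hi=60)
p=robot.current_tcp_pos()
robot.move_linear([p[0],p[1],60],speed=120)
robot.move_ptp([550,20,250],[np.pi,0,np.pi/2])
shot('wrist','w3'); print(robot.current_t())
```

```text
down hit False [558.94626505 185.60003944  15.2960086 ] 0.5421767036371216
slide hit False
end hit False
[-0.84921714 -3.84173555] [513.98232026 -21.03901218  14.98598197] [ 0.10340206 -0.35261266  0.03483571]
24.0417
```

View pics/w3.png

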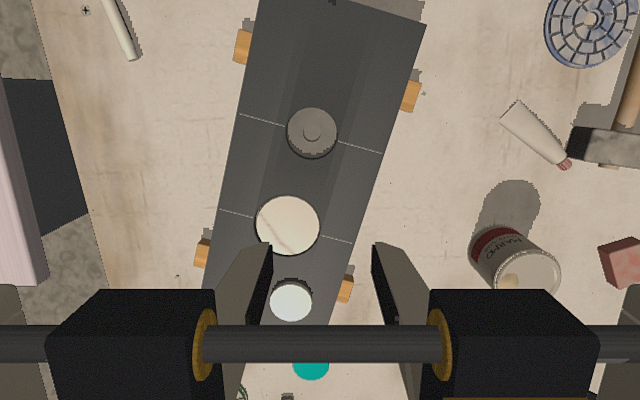

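The large disc now sits in the large recess at (287,225), apparently flush, and the small disc is at (291,301). I'll check both numerically.

Run:
```python
from h import *
d=pickle.load(open('pics/w3.pkl','rb')); g=cv2.GaussianBlur(cv2.cvtColor(d['img'],cv2.COLOR_BGR2GRAY),(3,3),0)
f=200/np.tan(np.radians(d['fovy'])/2)
for th in (85,130,150):
    cs,_=cv2.findContours((g>th).astype('uint8'),cv2.RETR_LIST,cv2.CHAIN_APPROX_NONE)
    for c in cs:
        if 800<cv2.contourArea(c)<8000:
            e=cv2.fitEllipse(cv2.convexHull(c))
            x,y,w,h=cv2.boundingRect(c); z=d['eye'][2]
            if 230<e[0][0]<360 and e[0][1]<330:
                o=[th,np.round(e[0],1),np.round(e[1],1)]
                for Z in(40,48): o+=['z%d'%Z,ray(d,*e[0],Z).round(1),(ray(d,x+w,y+h/2,Z)-ray(d,x,y+h/2,Z))[0].round(1)]
                print(*o)
```

```text
85 [287.3 224.6] [59.6 64.7] z40 [507.  -52.8] 76.8 z48 [507.9 -49.7] 75.2
85 [311.8 130.4] [46.7 49.1] z40 [537.4  58.7] 54.3 z48 [537.7  59.5] 53.2
130 [290.3 302.6] [37.4 42.6] z40 [ 507.7 -159.8] 55.3 z48 [ 508.5 -154.6] 54.2
130 [287.3 224.9] [58.5 62.7] z40 [506.9 -53.1] 75.6 z48 [507.8 -50.1] 74.1
150 [290.3 302.6] [36.7 41.7] z40 [ 507.7 -159.9] 54.1 z48 [ 508.5 -154.7] 53.0
150 [287.4 225. ] [57.8 62.2] z40 [507.1 -53.2] 74.4 z48 [507.9 -50.1] 72.9
```

Run:
```python
from h import *
robot.move_gripper(36/93)
o=[np.pi,0,np.radians(82.3)]
robot.move_ptp([507.1,-52.7,40],o)
print('press',robot.move_linear([507.1,-52.7,5],speed=25,f_stop=6),robot.current_tcp_pos(),robot.current_contact_force())
robot.move_linear([507.1,-52.7,55],speed=120)
push((508.5,-154.7),(537.3,57.0),27,36,z=15,hi=60)
p=robot.current_tcp_pos()
robot.move_linear([p[0],p[1],45],speed=120)
robot.move_ptp([537.3,57.0,40],o)
print('press',robot.move_linear([537.3,57.0,5],speed=25,f_stop=6),robot.current_tcp_pos(),robot.current_contact_force())
robot.move_linear([537.3,57,60],speed=120)
robot.move_ptp([550,20,250],[np.pi,0,np.pi/2])
d=shot('wrist','w4'); print(robot.current_t())
g=cv2.GaussianBlur(cv2.cvtColor(d['img'],cv2.COLOR_BGR2GRAY),(3,3),0)
cs,_=cv2.findContours((g>130).astype('uint8'),cv2.RETR_LIST,cv2.CHAIN_APPROX_NONE)
for c in cs:
    if 800<cv2.contourArea(c)<8000:
        e=cv2.fitEllipse(cv2.convexHull(c))
        if 230<e[0][0]<360 and e[0][1]<330: print(np.round(e[0],1),np.round(e[1],1),ray(d,*e[0],40))
```

```text
press True [506.92478206 -52.66099485  11.99019162] [-1.82467433  0.46232991  5.14955185]
down hit False [ 503.68132333 -192.20084371   15.27691384] 0.3856777379132965
slide hit False
end hit False
[0.52539435 3.88862049] [534.10159958  33.5161429   14.99275322] [-0.24257371 -0.32270181 -0.84309544]
press True [537.1309562   57.03313064  11.98731782] [-0.61585184  0.43944292  5.0252383 ]
38.2667
[287.1 225.1] [58.2 62.8] [506.91213395 -53.01279089]
[311.5 133.4] [47.8 48.3] [537.08396226  55.80836991]
```

View pics/w4.png

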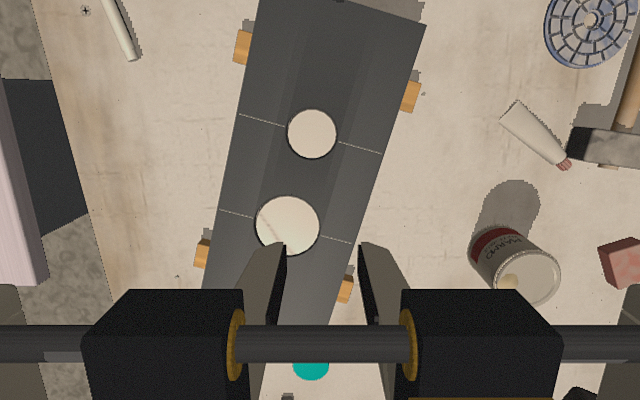

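Both discs look flush at (312,133) and (287,225). The earlier two-finger press on the small disc may also have rested on the panel, so I'll press its centre and both ends with shut fingers. Then I'll hand in.

Run:
```python
from h import *
robot.move_gripper(0)
o=[np.pi,0,np.radians(82.3)]
robot.move_ptp([534.5,46.2,35],o)
for x,y in((534.5,46.2),(539.7,65.4)):
    robot.move_linear([x,y,20],speed=80)
    print(robot.move_linear([x,y,5],speed=15,f_stop=5),robot.current_tcp_pos()[2])
    robot.move_linear([x,y,22],speed=80)
robot.move_linear([540,65,120],speed=150)
robot.sleep(.3); t=robot.current_t(); print(t)
print(robot.hand_in())
```

```text
True 11.994368818923059
True 11.97125244245876
43.5167
the job is handed in; nothing more can be done
None
```

Both discs were slid home in their own recesses, the large one first. Each reads flush with the panel face when pressed, and I handed the job in at 43.5 s; the first pass missed the large disc because the fingertips sit about 28 mm short of the stated TCP, which I corrected.

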